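# Close the pop-lid canister

### The job

Close the open stoneware canister: pick up its lid from the chopping board by the raised steel button, set the lid fully home in the canister's mouth while the button is still up, then press the button until it snaps down and stays down, and leave the closed canister where it stands. Be gentle, the rim chips: never bear down on the lid with more than about 25 N, and leave the jar, the mug and the pepper mill where they are.

Things in the scene. Friction and masses are not known exactly. Their poses are not given: they have to be found in the camera images.
- canister: Loose open round white stoneware canister, about 0.75 kg, the only open vessel without a handle. Outer diameter 110 mm, height 95 mm, mouth 98 mm wide, wall 6 mm. Origin: centre of its underside; z up; the rim is 95 mm above it. Changes places with the jar.
- lid: Loose round lid, 0.22 kg with its button, right way up on the board. Grey plug below: diameter 94 mm, 22 mm high, bottom edge chamfered. White flange above: diameter 114 mm, 10 mm thick, its flat top 32 mm above the origin. Origin: centre of the plug's underside; z up. Fully home, the flange rests on the rim and the lid's origin is 73 mm above the canister's.
- lid_top (a point): Centre of the flange's flat top, on the lid's axis; z up. The steel button, an upright flat-topped cylinder of 40 mm diameter, stands here. Its stem is screwed in more or less: while up, its top is 12 to 26 mm above this point; that height differs each time and is not measured. Pulled up by the button, the lid comes with it.
- button (a joint): Travel of the steel button in m: 0 up (as at the start), 0.008 snapped down. Pressed down it resists: about 9 N at 2 mm, a peak of 11 to 14 N at about 3 mm, fading to nothing at about 6 mm; from there it snaps by itself to the hard stop at 8 mm and stays. Let go earlier it springs back up. At the stop it gives no further and the force shoots up.
- board: Fixed wooden chopping board under the lid, 260 x 170 mm, 18 mm thick. Origin: centre of its underside.
- jar: Closed white jar with steel cap, 72 mm diameter, 110 mm high, to be left alone. Origin: centre of its underside.
- mug: White mug, 80 mm diameter, 90 mm high, with a handle, to be left alone. Origin: centre of its underside.
- mill: Turned dark wood pepper mill, 54 mm diameter, 150 mm high, to be left alone. Origin: centre of its underside.
Mind the look-alikes: they are no part of the job. What is shaped like the lid but yellow is not meant. What is shaped like the canister but brown is not meant.

How it is judged:
On the way, in this order (a step that is already met when the one before it is completed fails the run):
1. the lid is fully home in the canister's mouth with its button still up (less than 3 mm down) (z of lid in the frame of canister between 0.07 and 0.0755 m and horizontal distance between lid and canister below 0.008 m and angle between the z axis of lid and the z axis of canister, either way round below 0.04 rad and value of joint button below 0.003 m), for 0.2 s.
2. the button has snapped down (value of joint button above 0.007 m), for 0.2 s.
At the end, for the whole second after the job is handed in: The button is down (over 7 mm of its 8 mm travel), the lid is fully home (its origin 73 mm above the canister's, within 2.5 mm, centred within 8 mm, level with it within 0.04 rad), and the canister stands upright on the counter within 60 mm of where it began, at rest (value of joint button above 0.007 m and z of lid in the frame of canister between 0.07 and 0.0755 m and horizontal distance between lid and canister below 0.008 m and angle between the z axis of lid and the z axis of canister, either way round below 0.04 rad and angle between canister's own z axis and vertical below 0.05 rad and height (world z) of canister below 0.005 m and distance of canister from where it was at the start of the episode below 0.06 m and linear speed of each of canister, lid below 0.02 m/s); the robot touches nothing.
It fails at once if the lid is pressed on the canister or on the board with more than 25 N (contact force between lid and canister above 25 N or contact force between lid and board above 25 N).
It fails at once if the canister is tipped (angle between canister's own z axis and vertical above 0.35 rad).
It fails at once if the jar, the mug or the mill is moved more than 20 mm (distance of any of jar, mug, mill from where it was at the start of the episode above 0.02 m).
It also fails if it takes over 59 s, if anything falls off the work surface, if the arm or the gripper's body presses on something with over 40 N, if the wrist force passes 120 N, or if a joint passes its speed limit or range.

### The arm

A 7-joint arm with a two-finger parallel gripper is mounted at the origin on the work surface. World frame = base frame: x ahead of the robot, y to its left, z up, the work surface at z = 0. Lengths are in m, angles in rad, forces in N, time in s.
With the tool pointing down it reaches from about 0.4 to 0.85 m from the base axis. Payload 10.4 kg.
Tool frame: the origin (TCP) lies midway between the tips of the shut fingers; the grasp point (between the pads) lies 19 mm behind it; z points along the fingers, y is the line along which they close (so a half turn about z gives the same grasp; the last joint's range is limited). The gripper opens to 87 mm and grips with 3 to 60 N. Pads are 19 mm wide; open, the fingers measure 117 mm over their backs; the gripper's body (75 mm by 190 mm) begins 51 mm behind the grasp point.
Start: joints at [1.197, 0.332, -0.065, 1.46, 0.022, 1.35, -0.088], TCP at [0.215, -0.587, 0.223] pointing down, gripper open.
Joint ranges: [-2.6, 2.6], [-0.5, 2.12], [-1.47, 1.34], [0.16, 2.42], [-1.27, 4.41], [0.06, 2.06], [-2.6, 2.6]. Speed limits (rad/s): [2.22, 2.22, 2.79, 2.79, 3.14, 3.14, 3.14].

### API

Orientations are given as a unit quaternion [x, y, z, w].
In Python, from bench import r gives the robot as it stands.
- The arm moves only by the tool move_arm, never from a script. Its argument "targets" is a list of rows, each a list of 3 entries, a list of its own where there are three numbers: the shift along the tool's x, y, z in cm, then the turn, a rotation vector about the tool's x, y, z in rad, then the opening in per cent of the stroke, from 0 (shut) to 100 (fully open). In form: [[[x, y, z], [wx, wy, wz], gripper], ...]. A call has 1 to 20 rows; each row shifts and turns the commanded pose from where the row before left it, along the tool's axes as they then stand; what a row does not reach is not made up. A row lasts 1/8 s, in which the tool goes at most 62.5 mm and 10.7 degrees, less where a joint would pass 70% of its speed; a pose out of reach is approached as far as the arm can. A call with a gripper value outside its range is refused whole. The fingers move at their own pace and stop on an object; "grip_force" is the grip in N (left out, the last holds). Time passes only in rows, so rows that do not move let the fingers close. It gives the time, the measured TCP pose, the force, the opening and the grip force at its end, in the units of the state.
- r.read_state(): the state, without advancing time (a new reading comes with each control period).
- r.camera(name): name is "scene" or "top" or "wrist"; returns a dict with "image" (420x560x3 uint8, blue, green, red), "vertical_fov" (degrees; the focal length in pixels is half the picture's height over the tangent of half this angle, whatever the lens; pixels are square), "cx", "cy" (the principal point, pixels), "cam_to_world" (4x4, takes a point from camera to world coordinates). Camera axes: x right, y down, z forward; pixel columns grow to the right and rows downward; lengths in m; the calibration is good to about 2 mm. A picture is of the moment at which its call begins. There is no depth.
- r.close_job(): hands the job in; it is judged then, once.
The state is a dict: "time": time; "joint_positions": joint angles; "joint_vel": joint speeds; "joint_torque": joint torques, N m; "ee_pos": TCP position; "eef_rot": TCP orientation; "ft_force": force on the tool from outside, world axes, zero at the start; "torque": the same for the moment, N m; "width": finger opening in m; "grip_force": force on a finger pad.
Only numpy, scipy, OpenCV 4.12 (cv2) and the standard library are available. Lean on these libraries where they do the work, as an engineer would, in place of code of your own. Each camera call takes 0.05 s, during which the arm holds its last target. There are 200 camera calls.

## Working session

There is one attempt and no reset: what is moved stays moved. The work goes in short steps, Python scripts to look and compute and a tool call to move; the robot and the scene stay as the last step left them, time stands still between calls to the robot, and variables do not carry over. Pictures are saved under pics/ and viewed, at most 10 in all, crops included, and the job is handed in when it is done.

Besides the shell and the picture viewer there is one more tool, called after ">>>" as name(argument=value, ...) on one line, values as JSON. move_arm: Moves the arm, as the interface text tells. Its arguments: {"type":"object","properties":{"targets":{"type":"array"},"grip_force":{"type":"number"}},"required":["targets"]}

```bash
mkdir -p pics; cat > h.py <<'E'
import numpy as np, cv2
from bench import r
def ray(c,u,v):
    f=c["image"].shape[0]/2/np.tan(np.radians(c["vertical_fov"])/2)
    T=np.array(c["cam_to_world"]); return T[:3,3],T[:3,:3]@np.array([(u-c["cx"])/f,(v-c["cy"])/f,1])
def onz(c,u,v,z):
    o,d=ray(c,u,v); return o+d*(z-o[2])/d[2]
def px(c,p):
    f=c["image"].shape[0]/2/np.tan(np.radians(c["vertical_fov"])/2)
    T=np.array(c["cam_to_world"]); q=T[:3,:3].T@(np.array(p)-T[:3,3]); return q[:2]/q[2]*f+[c["cx"],c["cy"]]
E
python3 - <<'E'
from h import *
for n in("top","scene"):
    c=r.camera(n); cv2.imwrite(f"pics/{n}0.png",c["image"]); print(n,c["vertical_fov"],c["cx"],c["cy"],np.round(c["cam_to_world"],3).tolist())
s=r.read_state(); print({k:np.round(v,3).tolist() for k,v in s.items()})
E
```

```text
top 42.20926674839092 272.9625205169069 209.1208665567091 [[-0.022, -0.995, 0.096, 0.452], [-1.0, 0.021, -0.015, -0.049], [0.013, -0.096, -0.995, 1.192], [0.0, 0.0, 0.0, 1.0]]
scene 55.092339306377745 276.66942470774245 211.9841141551776 [[-0.115, 0.817, -0.564, 1.048], [0.993, 0.091, -0.07, 0.013], [-0.005, -0.569, -0.823, 0.773], [0.0, 0.0, 0.0, 1.0]]
{'time': 0.1, 'joint_positions': [1.197, 0.333, -0.065, 1.461, 0.022, 1.35, -0.089], 'joint_vel': [0.001, -0.002, 0.002, -0.002, -0.002, 0.001, 0.001], 'joint_torque': [0.001, -62.455, 0.025, -39.072, -0.061, 0.037, 0.0], 'ee_pos': [0.215, -0.587, 0.222], 'eef_rot': [0.985, 0.174, -0.0, -0.001], 'ft_force': [0.211, -0.59, -0.305], 'torque': [-0.002, -0.016, -0.003], 'grip_force': 0.0, 'width': 0.087}
```

View pics/top0.png

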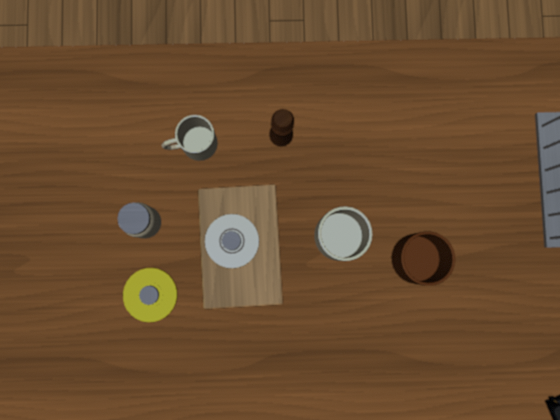

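View pics/scene0.png

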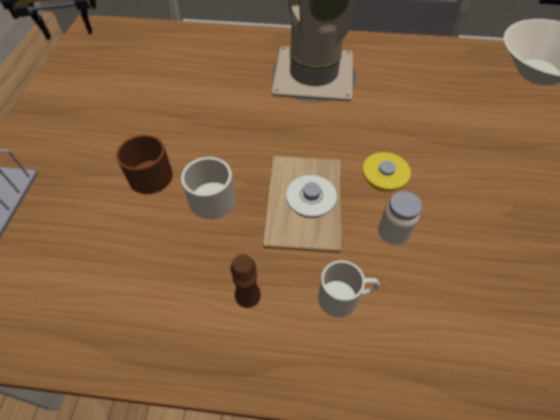

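The top view shows the white lid on the board at about (232,241), the open white canister at (344,234), the jar at (137,220), the mill at (282,120) and the mug at (195,135). The yellow lid at (150,295) and the brown pot at (422,258) are the decoys. The scene view agrees, with the lid at (311,195) and the canister at (208,185).

```bash
cat > m.py <<'E'
from h import *
def fit(c,roi,lo,hi,big=True):
    x0,y0,x1,y1=roi; h=cv2.cvtColor(c["image"],cv2.COLOR_BGR2HSV)[y0:y1,x0:x1]
    m=cv2.inRange(h,np.array(lo),np.array(hi)); cs,_=cv2.findContours(m,cv2.RETR_EXTERNAL,cv2.CHAIN_APPROX_NONE)
    k=max(cs,key=cv2.contourArea); k=cv2.convexHull(k); return k[:,0,:]+[x0,y0]
def circ(c,k,z):
    p=np.array([onz(c,u,v,z)[:2] for u,v in k]).astype(np.float32)
    e=cv2.fitEllipse(p.reshape(-1,1,2)*1000); return np.round(e[0],1),np.round(e[1],1)
E
python3 - <<'E'
from m import *
t=r.camera("top"); s=r.camera("scene")
h=cv2.cvtColor(t["image"],cv2.COLOR_BGR2HSV); h2=cv2.cvtColor(s["image"],cv2.COLOR_BGR2HSV)
print("hsv flange",h[241,215],"btn",h[241,232],"board",h[290,240],"rim",h[210,335],"wood",h[320,340],"scene flange",h2[200,295],"btn",h2[189,312],"rim",h2[165,200])
W=([0,0,110],[179,60,255])
k=fit(t,(200,205,265,278),*W); print("lid top",circ(t,k,.05),len(k))
k=fit(s,(275,165,345,225),*W); print("lid scene",circ(s,k,.05))
k=fit(t,(305,195,385,275),*W); print("can top",circ(t,k,.095))
B=([105,25,40],[130,120,230])
for c,roi,n in((t,(215,222,250,260),"t"),(s,(295,175,330,210),"s")):
    k=fit(c,roi,*B)
    print("btn",n,[circ(c,k,z) for z in(.062,.069,.076)])
for c,l in((t,[(137,220),(150,295)]),(s,[])):
    for u,v in l: print(onz(c,u,v,.1))
print("mill",onz(t,282,120,.15),"mug",onz(t,195,133,.09))
a=np.hstack([cv2.resize(t["image"][190:290,190:290],(400,400),interpolation=2),cv2.resize(s["image"][150:250,262:362],(400,400),interpolation=2)]);cv2.imwrite("pics/a.png",a)
E
```

```text
hsv flange [ 93  13 173] btn [111  36 122] board [ 17  93 132] rim [ 43  23 158] wood [ 14 149 113] scene flange [ 38  10 201] btn [113  13 153] rim [18 40 96]
lid top (array([497.7,  22.7]), array([114.7, 115.2])) 30
lid scene (array([496.6,  23. ]), array([116.5, 121. ]))
can top (array([ 505.8, -208.9]), array([109.5, 109.8]))
btn t [(array([497.8,  23.2]), array([35.6, 36.2])), (array([497.6,  22.8]), array([35.4, 36. ])), (array([497.3,  22.3]), array([35.2, 35.8]))]Traceback (most recent call last):
  File "<stdin>", line 11, in <module>
  File "m.py", line 5, in fit
    k=max(cs,key=cv2.contourArea); k=cv2.convexHull(k); return k[:,0,:]+[x0,y0]
ValueError: max() iterable argument is empty
```

Lid centre is about (0.4975, 0.0227) and the canister about (0.506, -0.209); fitted diameters of 115 and 110 mm match. I'm moving above the lid for a closer look, which should also give the button height.

>>> move_arm(targets=[[[3.16, -3.18, 0], [0, 0, 0], 100], [[3.16, -3.18, 0], [0, 0, 0], 100], [[3.16, -3.18, 0], [0, 0, 0], 100], [[3.16, -3.18, 0], [0, 0, 0], 100], [[3.16, -3.18, 0], [0, 0, 0], 100], [[3.16, -3.18, 0], [0, 0, 0], 100], [[3.16, -3.18, 0], [0, 0, 0], 100], [[3.16, -3.18, 0], [0, 0, 0], 100], [[3.16, -3.18, 0], [0, 0, 0], 100], [[3.16, -3.18, 0], [0, 0, 0], 100], [[3.16, -3.18, 0], [0, 0, 0], 100], [[3.16, -3.18, 0], [0, 0, 0], 100], [[3.16, -3.18, 0], [0, 0, 0], 100], [[3.16, -3.18, 0], [0, 0, 0], 100], [[3.16, -3.18, 0], [0, 0, 0], 100]])

```text
time: 2.08
ee_pos: [0.4964, 0.0251, 0.2226]
eef_rot: [0.985, 0.174, 0.0, 0.0]
ft_force: [0.7, -0.6, -0.1]
width: 0.0871
grip_force: 0.0
```

>>> move_arm(targets=[[[0, 0, 0], [0, 0, -0.1745], 100], [[0, 0, 0], [0, 0, -0.1745], 100], [[0, 0, 0], [0, 0, -0.1745], 100], [[0, 0, 0], [0, 0, -0.1745], 100], [[0, 0, 0], [0, 0, -0.1745], 100], [[0, 0, 0], [0, 0, -0.1745], 100], [[0, 0, 0], [0, 0, -0.1745], 100], [[0, 0, 0], [0, 0, 0], 100], [[0, 0, 0], [0, 0, 0], 100]])

```text
time: 3.2
ee_pos: [0.496, 0.0238, 0.2225]
eef_rot: [0.708, 0.706, -0.0, 0.0]
ft_force: [0.2, 0.2, 0.1]
width: 0.087
grip_force: 0.0
```

```bash
python3 - <<'E'
from m import *
s=r.read_state(); print(s["time"],np.round(s["ee_pos"],4),np.round(s["eef_rot"],3),np.round(s["joint_positions"],2),s["ft_force"])
w=r.camera("wrist"); t=r.camera("scene")
print(w["vertical_fov"],np.round(w["cam_to_world"],3).tolist())
print(px(w,[.4975,.0227,.05]),px(t,[.4975,.0227,.05]))
cv2.imwrite("pics/w1.png",np.hstack([cv2.resize(w["image"],(450,338)),cv2.resize(t["image"][150:240,267:357],(338,338),interpolation=2)]))
np.save("w1.npy",w["image"])
E
```

```text
3.2 [0.496  0.0238 0.2225] [ 0.708  0.706 -0.     0.   ] [ 0.6   0.11 -0.77  1.76  0.08  1.31 -0.2 ] [0.17920664 0.18559461 0.06844643]
68.51535159165502 [[1.0, -0.001, -0.002, 0.497], [-0.002, -0.963, -0.27, 0.097], [-0.002, 0.27, -0.963, 0.386], [0.0, 0.0, 0.0, 1.0]]
[274.34553934 195.40308496] [310.80139558 194.90250524]
```

View pics/w1.png

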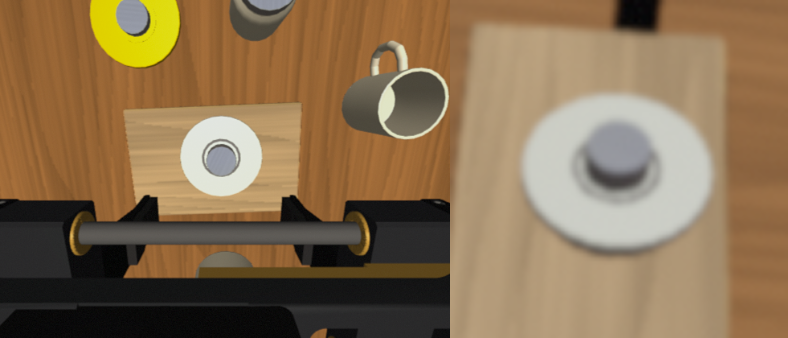

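The wrist view has the lid at about (274,195) in full pixels, as predicted. The scene crop shows the button top as a distinct disc near (312,188.6). Next I get its height from that view.

```bash
python3 - <<'E'
from m import *
w=r.camera("wrist"); s=r.camera("scene")
for c,n,roi in((s,"s",(300,178,326,204)),(w,"w",(250,172,300,222))):
    h=cv2.cvtColor(c["image"],cv2.COLOR_BGR2HSV)
    x0,y0,x1,y1=roi; hh=h[y0:y1,x0:x1]
    m=cv2.inRange(hh,np.array([105,8,110]),np.array([130,120,200])); 
    m=cv2.morphologyEx(m,cv2.MORPH_OPEN,np.ones((2,2),np.uint8))
    cs,_=cv2.findContours(m,0,1); k=max(cs,key=cv2.contourArea)[:,0]+[x0,y0]
    e=cv2.fitEllipse(k.astype(np.float32).reshape(-1,1,2)); print(n,np.round(e[0],1),np.round(e[1],1),e[2], k.min(0),k.max(0))
    for z in(.062,.066,.07,.074,.076): print(z,np.round(px(c,[.4975,.0227,z]),1), circ(c,k,z))
E
```

```text
s [312.6 190.2] [12.3 15.3] 94.65773010253906 [305 184] [320 196]
0.062 [311.1 191.6] (array([492.9,  25.6]), array([33.9, 34.9]))
0.066 [311.3 190.5] (array([496. ,  25.6]), array([33.7, 34.7]))
0.07 [311.4 189.4] (array([499.1,  25.5]), array([33.5, 34.5]))
0.074 [311.5 188.3] (array([502.3,  25.4]), array([33.4, 34.3]))
0.076 [311.6 187.8] (array([503.8,  25.4]), array([33.3, 34.2]))
w [275.9 200.7] [34.  34.8] 72.8783950805664 [259 184] [293 218]
0.062 [274.3 197.9] (array([499.2,  19.3]), array([37.4, 37.9]))
0.066 [274.4 198.7] (array([499.2,  20.3]), array([36.9, 37.4]))
0.07 [274.4 199.6] (array([499.1,  21.2]), array([36.4, 36.9]))
0.074 [274.4 200.4] (array([499.1,  22.2]), array([36. , 36.5]))
0.076 [274.4 200.9] (array([499.1,  22.7]), array([35.7, 36.2]))
```

>>> move_arm(targets=[[[-0.1, 0.2, 2.5], [0, 0, 0], 100], [[0, 0, 4], [0, 0, 0], 100], [[0, 0, 4], [0, 0, 0], 100], [[0, 0, 3], [0, 0, 0], 100], [[0, 0, 1.5], [0, 0, 0], 100], [[0, 0, 0.8], [0, 0, 0], 100], [[0, 0, 0], [0, 0, 0], 100], [[0, 0, 0], [0, 0, 0], 100]])

```text
time: 4.4
ee_pos: [0.4987, 0.0229, 0.0655]
eef_rot: [0.707, 0.708, 0.0, 0.001]
ft_force: [-0.1, -0.1, -0.2]
width: 0.0869
grip_force: 0.0
```

>>> move_arm(targets=[[[0, 0, 0.5], [0, 0, 0], 100], [[0, 0, 0.4], [0, 0, 0], 100], [[0, 0, 0.25], [0, 0, 0], 100], [[0, 0, 0], [0, 0, 0], 100], [[0, 0, 0], [0, 0, 0], 100]])

```text
time: 5.03
ee_pos: [0.4981, 0.0229, 0.0531]
eef_rot: [0.707, 0.708, 0.0, 0.0]
ft_force: [-0.3, -0.8, 0.1]
width: 0.0866
grip_force: 0.0
```

>>> move_arm(targets=[[[0, 0, 0], [0, 0, 0], 0], [[0, 0, 0], [0, 0, 0], 0], [[0, 0, 0], [0, 0, 0], 0], [[0, 0, 0], [0, 0, 0], 0], [[0, 0, 0], [0, 0, 0], 0], [[0, 0, 0], [0, 0, 0], 0], [[0, 0, 0], [0, 0, 0], 0], [[0, 0, 0], [0, 0, 0], 0]], grip_force=30)

```text
time: 6.02
ee_pos: [0.498, 0.0229, 0.0531]
eef_rot: [0.707, 0.708, 0.0, 0.0]
ft_force: [0.4, -0.1, -0.6]
width: 0.0388
grip_force: 30.0
```

>>> move_arm(targets=[[[0, 0, -0.5], [0, 0, 0], 0], [[0, 0, -1.5], [0, 0, 0], 0], [[0, 0, -2.5], [0, 0, 0], 0], [[0, 0, -3], [0, 0, 0], 0], [[0, 0, -3], [0, 0, 0], 0], [[0, 0, -1.5], [0, 0, 0], 0], [[0, 0, 0], [0, 0, 0], 0], [[0, 0, 0], [0, 0, 0], 0]])

```text
time: 7.02
ee_pos: [0.4974, 0.0227, 0.172]
eef_rot: [0.707, 0.708, -0.001, -0.0]
ft_force: [-0.7, -0.7, -2.6]
width: 0.0389
grip_force: 30.0
```

```bash
python3 - <<'E'
from m import *
s=r.read_state(); print(s["time"],np.round(s["ee_pos"],4),s["width"],s["ft_force"],s["torque"])
w=r.camera("wrist"); t=r.camera("scene")
cv2.imwrite("pics/w2.png",np.hstack([cv2.resize(w["image"],(400,300)),cv2.resize(t["image"][80:230,180:380],(400,300))]))
E
```

```text
7.025 [0.4974 0.0227 0.172 ] 0.03890070752602497 [-0.71693117 -0.66841604 -2.57769825] [-0.00889037 -0.03250318 -0.01647446]
```

View pics/w2.png

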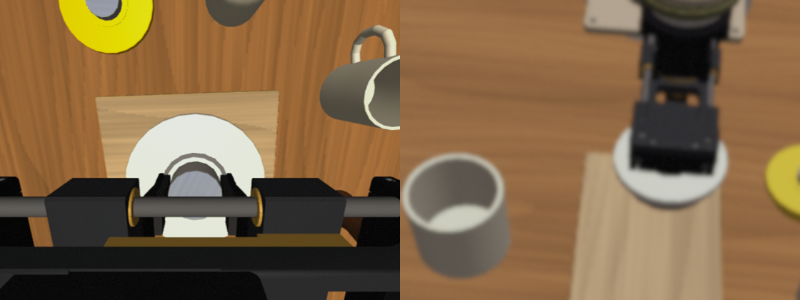

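The lid is held level (scene crop) and centred between the fingers (wrist view, button about (195,180)). Now I measure its offset in the hand and the canister rim a second time.

```bash
python3 - <<'E'
from m import *
from scipy.optimize import least_squares
w=r.camera("wrist"); s=r.camera("scene"); t=r.camera("top")
h=cv2.cvtColor(w["image"],cv2.COLOR_BGR2HSV); m=cv2.inRange(h,np.array([0,0,150]),np.array([179,45,255])); m[250:]=0; m[:,:160]=0; m[:,400:]=0
cs,_=cv2.findContours(m,0,1); k=max(cs,key=cv2.contourArea)[:,0]; k=k[(k[:,1]<230)]
# outer arc: points on convex hull
k=cv2.convexHull(k)[:,0]; k=k[k[:,1]<228]
for z in(.166,.169,.172):
    p=np.array([onz(w,u,v,z)[:2] for u,v in k]); f=least_squares(lambda q:np.hypot(*(p-q).T)-.057,p.mean(0)+[0,-.04],loss="soft_l1",f_scale=.001)
    print("lid in hand",z,np.round(f.x,4),np.abs(f.fun).max(),len(k))
W=([0,0,110],[179,60,255])
h=cv2.cvtColor(t["image"],cv2.COLOR_BGR2HSV)
print("can top",circ(t,fit(t,(305,195,385,275),*W),.095))
k=fit(s,(170,140,245,225),[0,0,95],[179,70,255])
p=np.array([onz(s,u,v,.095)[:2] for u,v in k]); p=p[k[:,1]<178]
f=least_squares(lambda q:np.hypot(*(p-q).T)-.055,[.506,-.209],loss="soft_l1",f_scale=.001); print("can scene",np.round(f.x,4),np.round(f.fun*1e3,1))
E
```

```text
lid in hand 0.166 [0.4975 0.022 ] 0.0003081310346847582 32
lid in hand 0.169 [0.4976 0.0221] 0.0005376855198227018 32
lid in hand 0.172 [0.4976 0.0222] 0.0011473226653634719 32
can top (array([ 505.8, -208.9]), array([109.4, 109.8]))
can scene [ 0.5024 -0.2097] [-0.4  0.2 -0.1 -0.6  0.1  0.8  0.   0.1 -0.6  0.4  0.4  0.   0.1]
```

>>> move_arm(targets=[[[-1.3, 0.1, -1], [0, 0, 0], 0], [[-3, 0.1, -1], [0, 0, 0], 0], [[-4, 0.1, 0], [0, 0, 0], 0], [[-4, 0.1, 0], [0, 0, 0], 0], [[-4, 0.1, 0], [0, 0, 0], 0], [[-4, 0.1, 0], [0, 0, 0], 0], [[-4, 0.1, 0], [0, 0, 0], 0], [[-4, 0.1, 0], [0, 0, 0], 0], [[-4, 0, 0], [0, 0, 0], 0], [[-2, 0, 0], [0, 0, 0], 0], [[-1, 0, 0], [0, 0, 0], 0], [[0, 0, 0], [0, 0, 0], 0], [[0, 0, 0], [0, 0, 0], 0], [[0, 0, 0], [0, 0, 0], 0]])

```text
time: 9.02
ee_pos: [0.5069, -0.329, 0.1933]
eef_rot: [0.706, 0.708, 0.0, 0.0]
ft_force: [-0.6, 0.3, -2.8]
width: 0.0395
grip_force: 30.0
```

```bash
python3 - <<'E'
from m import *
s=r.read_state(); print(s["time"],np.round(s["ee_pos"],4),s["eef_rot"])
w=r.camera("wrist"); cv2.imwrite("pics/w3.png",w["image"]); np.save("w3.npy",w,allow_pickle=True)
print(px(w,[.505,-.209,.095]))
E
```

```text
9.025 [ 0.5069 -0.329   0.1933] [7.06014480e-01 7.08197388e-01 8.23759559e-05 8.13016573e-05]
[270.94326722  63.58959454]
```

View pics/w3.png

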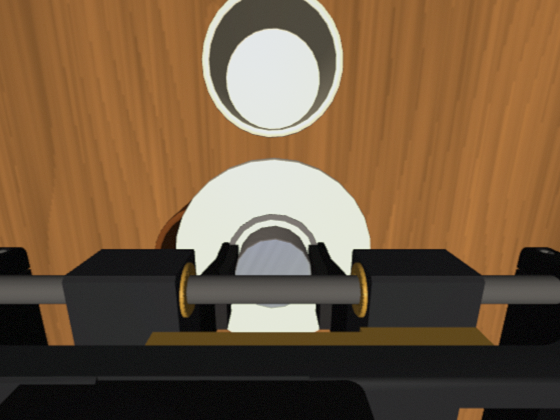

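The canister rim is nearly whole in view, centred at about (272,64), with the held lid's front edge at (273,160). I measure both in this one picture.

```bash
python3 - <<'E'
from m import *
from scipy.optimize import least_squares
w=np.load("w3.npy",allow_pickle=True).item()
h=cv2.cvtColor(w["image"],cv2.COLOR_BGR2HSV)
def go(y0,y1,x0,x1,z,R,q0,S):
    m=cv2.inRange(h,np.array([0,0,110]),np.array([179,S,255])); M=np.zeros_like(m); M[y0:y1,x0:x1]=m[y0:y1,x0:x1]
    cs,_=cv2.findContours(M,0,1); k=cv2.convexHull(max(cs,key=cv2.contourArea))[:,0]; k=k[(k[:,1]>y0+3)&(k[:,1]<y1-3)]
    p=np.array([onz(w,u,v,z)[:2] for u,v in k]); f=least_squares(lambda q:np.hypot(*(p-q[:2]).T)-q[2],q0+[R],loss="soft_l1",f_scale=.001)
    g=least_squares(lambda q:np.hypot(*(p-q[:2]).T)-R,q0,loss="soft_l1",f_scale=.001)
    print(len(k),np.round(f.x,4),np.round(g.x,4),np.abs(g.fun).max())
    return g.x
c=go(0,145,180,365,.095,.055,[.505,-.209],70)
l=go(150,245,165,385,.1903,.057,[.507,-.329],45)
d=c-l; print("tool x cm",d[1]*100,"tool y cm",d[0]*100)
E
```

```text
44 [ 0.5059 -0.2094  0.0546] [ 0.5059 -0.2091] 0.0008659420249607225
31 [ 0.507  -0.3291  0.0566] [ 0.507  -0.3297] 0.000382984731453255
tool x cm 12.056105467980021 tool y cm -0.11683133632808262
```

>>> move_arm(targets=[[[1, -0.1, 0], [0, 0, 0], 0], [[2.5, 0, 0], [0, 0, 0], 0], [[3, 0, 0], [0, 0, 0], 0], [[3, 0, 0], [0, 0, 0], 0], [[1.5, 0, 0], [0, 0, 0], 0], [[1, 0, 0], [0, 0, 0], 0], [[0, 0, 1.5], [0, 0, 0], 0], [[0, 0, 2], [0, 0, 0], 0], [[0, 0, 1.5], [0, 0, 0], 0], [[0, 0, 0.8], [0, 0, 0], 0], [[0, 0, 0], [0, 0, 0], 0], [[0, 0, 0], [0, 0, 0], 0]])

```text
time: 10.58
ee_pos: [0.5058, -0.2103, 0.1356]
eef_rot: [0.707, 0.708, 0.0, 0.0]
ft_force: [-0.4, -0.1, -1.9]
width: 0.0387
grip_force: 30.0
```

>>> move_arm(targets=[[[0.2, 0, 0], [0, 0, 0], 0], [[0, 0, 0], [0, 0, 0], 0], [[0, 0, 0.3], [0, 0, 0], 0], [[0, 0, 0.3], [0, 0, 0], 0], [[0, 0, 0.3], [0, 0, 0], 0], [[0, 0, 0.2], [0, 0, 0], 0], [[0, 0, 0], [0, 0, 0], 0]])

```text
time: 11.45
ee_pos: [0.5053, -0.2081, 0.1239]
eef_rot: [0.707, 0.708, -0.0, -0.0]
ft_force: [-1.0, -0.1, -2.7]
width: 0.0392
grip_force: 30.0
```

>>> move_arm(targets=[[[0, 0, 0.3], [0, 0, 0], 0], [[0, 0, 0.3], [0, 0, 0], 0], [[0, 0, 0.3], [0, 0, 0], 0], [[0, 0, 0.2], [0, 0, 0], 0], [[0, 0, 0.2], [0, 0, 0], 0], [[0, 0, 0], [0, 0, 0], 0]])

```text
time: 12.2
ee_pos: [0.5053, -0.2082, 0.1109]
eef_rot: [0.707, 0.708, -0.0, 0.0]
ft_force: [0.3, -1.1, -2.6]
width: 0.0389
grip_force: 30.0
```

>>> move_arm(targets=[[[0, 0, 0.1], [0, 0, 0], 0], [[0, 0, 0.1], [0, 0, 0], 0], [[0, 0, 0.05], [0, 0, 0], 0], [[0, 0, 0], [0, 0, 0], 0]])

```text
time: 12.7
ee_pos: [0.5054, -0.2081, 0.1086]
eef_rot: [0.707, 0.708, -0.0, 0.0]
ft_force: [0.2, -0.7, -1.8]
width: 0.0392
grip_force: 30.0
```

>>> move_arm(targets=[[[0, 0, 0.04], [0, 0, 0], 0], [[0, 0, 0.03], [0, 0, 0], 0], [[0, 0, 0], [0, 0, 0], 0], [[0, 0, 0], [0, 0, 0], 0]])

```text
time: 13.2
ee_pos: [0.5054, -0.2081, 0.108]
eef_rot: [0.707, 0.708, -0.0, 0.0]
ft_force: [-0.8, -1.3, 0.6]
width: 0.0393
grip_force: 30.0
```

The downward load has turned to a slight push, so the lid is seated. Releasing and rising straight up.

>>> move_arm(targets=[[[0, 0, 0], [0, 0, 0], 60], [[0, 0, 0], [0, 0, 0], 100], [[0, 0, 0], [0, 0, 0], 100], [[0, 0, 0], [0, 0, 0], 100], [[0, 0, 0], [0, 0, 0], 100], [[0, 0, -0.5], [0, 0, 0], 100], [[0, 0, -1.5], [0, 0, 0], 100], [[0, 0, -2], [0, 0, 0], 100], [[0, 0, -2], [0, 0, 0], 100], [[0, 0, -1], [0, 0, 0], 100], [[0, 0, 0], [0, 0, 0], 0], [[0, 0, 0], [0, 0, 0], 0]])

```text
time: 14.7
ee_pos: [0.505, -0.208, 0.1773]
eef_rot: [0.707, 0.708, -0.0, -0.0]
ft_force: [-0.1, 0.4, -0.2]
width: 0.0743
grip_force: 0.0
```

```bash
python3 - <<'E'
from m import *
s=r.read_state(); print(s["time"],np.round(s["ee_pos"],4),s["width"],s["ft_force"])
w=r.camera("wrist"); t=r.camera("scene")
k=fit(w,(150,130,400,250),[0,0,130],[179,45,255]); k=k[k[:,1]<240]
print(px(w,[.506,-.209,.105]))
cv2.imwrite("pics/w4.png",np.hstack([cv2.resize(w["image"],(400,300)),cv2.resize(t["image"][120:240,140:300],(400,300))]))
E
```

```text
14.7 [ 0.505  -0.208   0.1773] 0.07429866481557633 [-0.07752459  0.42420108 -0.15969845]
[274.08262179 222.37947537]
```

View pics/w4.png

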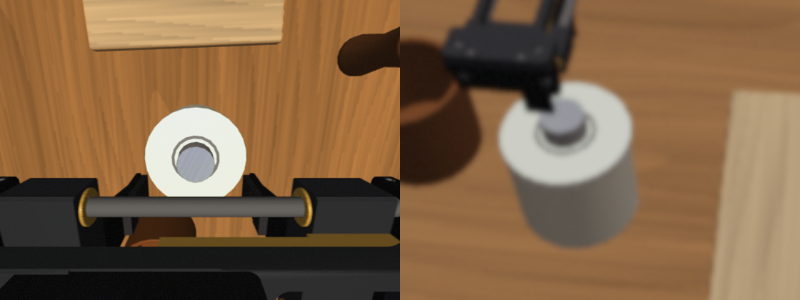

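The lid sits flush on the canister with its button up (scene crop, button about (562,118); wrist view, button about (196,163)). I shut the fingers and come down over the button.

>>> move_arm(targets=[[[-0.1, 0, 0], [0, 0, 0], 0], [[0, 0, 0], [0, 0, 0], 0], [[0, 0, 0], [0, 0, 0], 0], [[0, 0, 0], [0, 0, 0], 0], [[0, 0, 0], [0, 0, 0], 0], [[0, 0, 0], [0, 0, 0], 0], [[0, 0, 1], [0, 0, 0], 0], [[0, 0, 1.5], [0, 0, 0], 0], [[0, 0, 1], [0, 0, 0], 0], [[0, 0, 0.5], [0, 0, 0], 0], [[0, 0, 0], [0, 0, 0], 0], [[0, 0, 0], [0, 0, 0], 0]])

```text
time: 16.3
ee_pos: [0.5056, -0.2092, 0.1382]
eef_rot: [0.707, 0.708, 0.0, 0.0]
ft_force: [0.4, 0.9, 0.5]
width: 0.0006
grip_force: 0.0
```

>>> move_arm(targets=[[[0, 0, 0.3], [0, 0, 0], 0], [[0, 0, 0.2], [0, 0, 0], 0], [[0, 0, 0.2], [0, 0, 0], 0], [[0, 0, 0], [0, 0, 0], 0]])

```text
time: 16.8
ee_pos: [0.5053, -0.2091, 0.1307]
eef_rot: [0.707, 0.708, -0.0, -0.0]
ft_force: [0.5, 0.5, 0.4]
width: 0.0006
grip_force: 0.0
```

>>> move_arm(targets=[[[0, 0, 0.1], [0, 0, 0], 0], [[0, 0, 0.1], [0, 0, 0], 0], [[0, 0, 0], [0, 0, 0], 0]])

```text
time: 17.18
ee_pos: [0.5053, -0.2091, 0.1288]
eef_rot: [0.707, 0.708, -0.0, -0.0]
ft_force: [-0.2, -0.9, 0.1]
width: 0.0003
grip_force: 0.0
```

>>> move_arm(targets=[[[0, 0, 0.1], [0, 0, 0], 0], [[0, 0, 0.1], [0, 0, 0], 0], [[0, 0, 0], [0, 0, 0], 0]])

```text
time: 17.55
ee_pos: [0.5054, -0.2091, 0.1269]
eef_rot: [0.707, 0.708, -0.0, 0.0]
ft_force: [-0.6, -0.4, 1.4]
width: 0.0006
grip_force: 0.5
```

>>> move_arm(targets=[[[0, 0, 0.1], [0, 0, 0], 0], [[0, 0, 0], [0, 0, 0], 0]])

```text
time: 17.8
ee_pos: [0.5054, -0.2091, 0.1262]
eef_rot: [0.707, 0.708, -0.0, 0.0]
ft_force: [-1.4, 0.4, 5.3]
width: 0.0009
grip_force: 2.5
```

>>> move_arm(targets=[[[0, 0, 0.1], [0, 0, 0], 0], [[0, 0, 0], [0, 0, 0], 0]])

```text
time: 18.05
ee_pos: [0.5055, -0.2091, 0.1255]
eef_rot: [0.707, 0.708, -0.0, 0.0]
ft_force: [-3.7, 1.0, 8.5]
width: 0.0001
grip_force: 4.1
```

>>> move_arm(targets=[[[0, 0, 0.1], [0, 0, 0], 0], [[0, 0, 0], [0, 0, 0], 0]])

```text
time: 18.3
ee_pos: [0.5054, -0.2091, 0.1247]
eef_rot: [0.707, 0.708, -0.0, 0.0]
ft_force: [-4.7, 0.8, 11.2]
width: 0.0003
grip_force: 5.4
```

>>> move_arm(targets=[[[0, 0, 0.1], [0, 0, 0], 0], [[0, 0, 0], [0, 0, 0], 0]])

```text
time: 18.55
ee_pos: [0.5054, -0.2091, 0.1238]
eef_rot: [0.707, 0.708, -0.0, 0.0]
ft_force: [-4.8, 2.2, 11.2]
width: -0.0001
grip_force: 6.0
```

>>> move_arm(targets=[[[0, 0, 0.1], [0, 0, 0], 0], [[0, 0, 0], [0, 0, 0], 0]])

```text
time: 18.8
ee_pos: [0.5054, -0.2091, 0.1227]
eef_rot: [0.707, 0.708, -0.0, 0.0]
ft_force: [-4.5, 1.9, 10.3]
width: 0.0005
grip_force: 5.2
```

>>> move_arm(targets=[[[0, 0, 0.07], [0, 0, 0], 0], [[0, 0, 0], [0, 0, 0], 0]])

```text
time: 19.05
ee_pos: [0.5054, -0.2091, 0.1216]
eef_rot: [0.707, 0.708, -0.0, 0.0]
ft_force: [-1.8, 0.7, 5.4]
width: 0.0006
grip_force: 2.6
```

>>> move_arm(targets=[[[0, 0, 0.06], [0, 0, 0], 0], [[0, 0, 0], [0, 0, 0], 0]])

```text
time: 19.3
ee_pos: [0.5053, -0.2091, 0.1203]
eef_rot: [0.707, 0.708, -0.0, -0.0]
ft_force: [-0.0, 0.6, -0.5]
width: 0.0004
grip_force: 0.0
```

The force fell to zero at about 7 mm of travel, so the button has snapped. I retreat and check.

>>> move_arm(targets=[[[0, 0, 0], [0, 0, 0], 0], [[0, 0, 0], [0, 0, 0], 0], [[0, 0, -0.5], [0, 0, 0], 0], [[0, 0, -1.5], [0, 0, 0], 0], [[0, 0, -3], [0, 0, 0], 0], [[0, 0, -3], [0, 0, 0], 0], [[0, 0, -1], [0, 0, 0], 0], [[-3, 0, 0], [0, 0, 0], 0], [[-4, 0, 0], [0, 0, 0], 0], [[-4, 0, 0], [0, 0, 0], 0], [[-2, 0, 0], [0, 0, 0], 0], [[0, 0, 0], [0, 0, 0], 0], [[0, 0, 0], [0, 0, 0], 0]])

```text
time: 20.92
ee_pos: [0.5062, -0.337, 0.2106]
eef_rot: [0.706, 0.708, 0.0, -0.0]
ft_force: [-1.0, -0.0, 0.3]
width: 0.0005
grip_force: 0.0
```

```bash
python3 - <<'E'
from m import *
s=r.read_state(); print(s["time"],np.round(s["ee_pos"],4),s["ft_force"])
w=r.camera("wrist"); t=r.camera("scene")
cv2.imwrite("pics/w5.png",np.hstack([cv2.resize(w["image"],(400,300)),cv2.resize(t["image"][120:240,140:300],(400,300))]))
E
```

```text
20.925 [ 0.5062 -0.337   0.2106] [-0.97100482 -0.01370157  0.29681391]
```

View pics/w5.png

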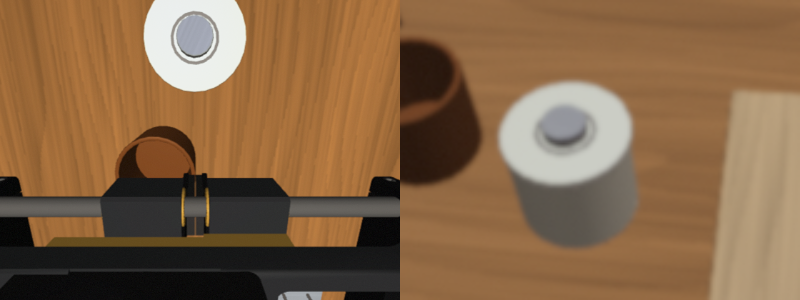

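The button now sits visibly lower (scene crop, about (564,123)) and stayed down. The lid is flush on the canister, which has not moved.

```bash
python3 -c "
from bench import r
print(r.close_job())"
```

```text
the job is handed in; nothing more can be done
None
```

The job is handed in: the canister is closed where it stood, the lid is fully home and the button snapped down and stayed down, with the highest press force I read at about 11 N; no verdict came back from the judging.

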